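# Gauge the dowels, thickest first

### The job

Find the thickest dowel in the rack that passes the hole of the upright steel gauge, stepping down from the thickest: line the thickest up with the hole from the right-hand side and push until it stops at the plate, lay it back in the rack, then push the middle one into the same hole from the right until about half of it has come through. Let go and leave it sticking in the hole, take it again on the left side of the plate, draw it right out to the left and lay it in the green cradle. Do not disturb the thin dowel or the other things on the bench.

Things in the scene. Friction and masses are not known exactly. Their poses are not given: they have to be found in the camera images.
- dowel_thick: loose round wooden dowel, light wood with a red band round its middle, 37 mm diameter, 160 mm long, its ends chamfered 3 mm over the last 5 mm; origin at its centre, x along its length (either end is the same); lies along x of the rack with its centre 50 mm above the bench
- dowel_mid: loose round wooden dowel, medium brown wood with a yellow band round its middle, 30 mm diameter, 160 mm long, its ends chamfered 3 mm over the last 5 mm; origin at its centre, x along its length (either end is the same); lies along x of the rack with its centre 45 mm above the bench
- dowel_thin: loose round wooden dowel, dark wood with a blue band round its middle, 24 mm diameter, 160 mm long, its ends chamfered 3 mm over the last 5 mm; origin at its centre, x along its length (either end is the same); lies along x of the rack with its centre 41 mm above the bench
- rack: fixed wooden rack, 90 x 244 mm, base board 8 mm; origin at the centre of its underside. Two rails (12 mm thick, at x = -30 and +30 mm) with 90 degree V notches at y = -80, 0, +80 mm, V bottom 24 mm and rim 45 mm above the bench, 42 mm wide. Each holds a dowel along x, centred at x = 0, in varying order; dowel ends overhang the rails by 44 mm and can be gripped there
- gauge: fixed upright steel hole gauge: plate 28 mm thick (along its y), 110 mm wide (along its x), top 91 mm above the bench, on a dark foot 130 x 70 mm, 14 mm high; origin at the centre of its underside. Its +y side faces the robot's left, its -y side the robot's right
- gauge_bore (a point): centre of the one round through hole of the gauge, on the hole's axis, halfway through the plate and 64 mm above the bench; axes as the gauge's: the hole runs along y. Hole 33 mm in diameter, with a 3 mm countersink on the right (-y) side. A 30 mm dowel left halfway through it stays there, drooping up to about 7 degrees
- cradle: fixed green cradle for one dowel, 75 x 90 mm, base 8 mm; origin at the centre of its underside. Two rails (12 mm thick, at y = -30 and +30 mm) with a 90 degree V notch each, V along the cradle's y through x = 0, bottom 24 mm and rim 45 mm above the bench, 42 mm wide; a 30 mm dowel lies in it with its centre 45 mm above the bench
- duct_roll: bystander: black tape roll lying flat, 53 mm across, 19 mm high; origin under its centre
- spanner_1: bystander: steel combination spanner lying flat, 186 mm long along its y, 9 mm high; origin under its centre
- tape_measure: bystander: yellow pocket tape measure, 38 x 83 mm, 62 mm high; origin under its centre
- screws_a: bystander: blue card box of screws, 64 x 93 mm, 45 mm high; origin under its centre
- offcut_2: bystander: softwood offcut, 38 x 130 mm (long along its y), 38 mm high; origin under its centre

How it is judged:
By the outcome, as a careful person would: the job done as asked, in the order asked, and still so for the second after the job is handed in, with the robot touching nothing.
It also fails if it takes over 61 s, if anything falls off the work surface, if the arm or the gripper's body presses on something with over 40 N, if the wrist force passes 120 N, or if a joint passes its speed limit or range.

### The arm

A 6-joint arm with a two-finger parallel gripper is mounted at the origin on a cart in front of the work surface, level with it; the furniture and walls round the work are solid. World frame = base frame: x ahead of the robot, y to its left, z up, the work surface at z = 0. Lengths are in mm, angles in rad, forces in N, time in s.
With the tool pointing down it reaches from about 275 to 850 mm from the base axis. Payload 19 kg.
Tool frame: the origin (TCP) lies midway between the tips of the shut fingers; the grasp point (between the pads) lies 19 mm behind it; z points along the fingers, y is the line along which they close (so a half turn about z gives the same grasp; the last joint's range is limited). The gripper opens to 85 mm and grips with 20 to 120 N. Pads are 22 mm wide; open, the fingers measure 114 mm over their backs; the gripper's body (76 mm by 85 mm) begins 54 mm behind the grasp point. The pads swing forward as they close: fully open they stand 13 mm farther back than shut.
Start: joints at [0.981, 0.15, 1.437, -0, 1.554, -0.134], TCP at [253.103, 516.265, 231.267] pointing down, gripper open.
Joint ranges: [-2.8, 2.8], [-0.68, 2.1], [0.12, 2.68], [-1.39, 4.53], [0.16, 2.79], [-2.81, 2.81]. Speed limits (rad/s): [1.89, 1.89, 2.22, 3.01, 3.01, 3.01].

### API

Orientations are given as a 3x3 rotation matrix whose columns are the frame's x, y, z axes.
In Python, from rig import sense, eyes, hand_in gives the robot as it stands.
- The arm moves only by the shell command python3 -m pendant 'ROWS'. ROWS is JSON, a list of rows, each an object with "delta_rot": the turn, a rotation vector about the tool's x, y, z normalised to -1 to 1, where 1 is 30 degrees, a list of three; "xyz": the shift along the tool's x, y, z normalised to -1 to 1, where 1 is 15 cm, a list of three; "grip": the gripper's target within -1 to 1 (shut at 1, half-way at 0, fully open at -1). A call has 1 to 20 rows; each row is the pose to reach, as a shift and turn from the pose commanded when the call began, along the tool's axes at that moment; what a row does not reach only later rows make up. A row lasts 1/8 s, in which the tool goes at most 62.5 mm and 10.7 degrees, less where a joint would pass 70% of its speed; a pose out of reach is approached as far as the arm can. A call with a number of a shift or a turn outside -1 to 1 is refused whole. A call with a gripper value outside its range is refused whole. The fingers move at their own pace and stop on an object; the grip force is fixed at half the most. Time passes only in rows, so rows that repeat a pose let the fingers close. It gives the time, the measured TCP pose, the force, the opening and the grip force at its end, in the units of the state.
- sense(): the state, without advancing time (a new reading comes with each control period).
- eyes.camera(name): name is "side" or "top" or "wrist"; returns the picture (420x560x3 uint8, red, green, blue); there is no depth.
- eyes.camera_info(name): a dict with "vertical_fov" (degrees; the focal length in pixels is half the picture's height over the tangent of half this angle, whatever the lens; pixels are square), "cx", "cy" (the principal point, pixels), "xyz" and "attitude" of the camera in the world. Camera axes: x right, y up, looking along -z (the intrinsics and any distortion apply to the point x, -y, -z); pixel columns grow to the right and rows downward; lengths in mm; the calibration is good to about 2 mm. A picture is of the moment at which its call begins: read the wrist's pose just before it. camera_info takes no time and is no camera call; for the wrist camera it gives the pose at the moment of the call.
- hand_in(): hands the job in; it is judged then, once.
Trained networks look in the newest picture that a camera, given by its name, has taken for a name from the list of things; names that differ only in an ending like _2 or _b are one class to them, and where a whole thing is asked for, a point or a joint stands for the part that bears it (a point fixed in the world has none). Each returns a list of dicts, best first, with "score" (0 to 1); they miss things now and then, are a little off and sometimes report something else, mostly with a low value. They report only what shows in the picture. A call takes as long as a camera call.
- eyes.look_for(camera, thing): "rect" ([centre column, centre row, width, height] in pixels, round what is visible of it).
- eyes.trace(camera, thing): "region" (420x560 bool, what is visible of it) and "rect" ([centre column, centre row, width, height] in pixels, round what is visible of it).
- eyes.spot_point(camera, thing): "location" ([column, row] in pixels: a listed point, or the origin of a listed thing).
The state is a dict: "time": time; "qpos": joint angles; "joint_vel": joint speeds; "joint_torque": joint torques, N m; "position": TCP position; "ee_rot": TCP orientation; "ft_force": force on the tool from outside, world axes, zero at the start; "wrist_torque": the same for the moment, N m; "grip_width": finger opening in mm; "grip_force": force on a finger pad.
Only numpy, scipy, OpenCV 4.12 (cv2) and the standard library are available. Lean on these libraries where they do the work, as an engineer would, in place of code of your own. Each camera call takes 0.05 s, during which the arm holds its last target. There are 200 camera calls.

## Working session

There is one attempt and no reset: what is moved stays moved. The work goes in short steps, Python scripts to look and compute and a shell command to move; the robot and the scene stay as the last step left them, time stands still between calls to the robot, and variables do not carry over. Pictures are saved under pics/ and viewed, at most 10 in all, crops included, and the job is handed in when it is done.

```bash
ls; mkdir -p pics; python3 - <<'E'
from rig import sense, eyes
import cv2,numpy as np
s=sense();print(s['time'],s['position'],np.round(s['ee_rot'],3).tolist(),s['grip_width'])
ims=[]
for c in('top','side'):
    im=eyes.camera(c);cv2.imwrite(f'pics/{c}0.png',im[:,:,::-1]);print(c,eyes.camera_info(c))
    for t in('dowel_thick','dowel_mid','dowel_thin','rack','gauge','gauge_bore','cradle'):
        r=eyes.spot_point(c,t)[:1]; print(t,[(np.round(x['location'],1).tolist(),round(x['score'],2)) for x in r])
print(eyes.camera_info('wrist'))
E
```

```text
pics
0.0 [252.96319432 516.09099678 230.67951665] [[-0.898, 0.44, -0.001], [0.44, 0.898, -0.001], [0.0, -0.001, -1.0]] 85.44765562908151
top {'vertical_fov': 47.271152594991065, 'cx': 280.5463080107115, 'cy': 210.3055867619126, 'xyz': array([ 407.01101139,   49.34265587, 1576.98212153]), 'attitude': array([[-0.01728791,  0.99721758, -0.07251368],
       [-0.99969357, -0.01852479, -0.01641942],
       [-0.01771704,  0.0722076 ,  0.99723225]])}
dowel_thick [([404.8, 226.0], 0.89)]
dowel_mid [([374.9, 221.7], 0.74)]
dowel_thin [([427.4, 227.6], 0.9)]
rack [([398.7, 223.7], 0.72)]
gauge [([292.2, 221.3], 0.66)]
gauge_bore [([294.9, 221.0], 0.82)]
cradle [([213.7, 225.0], 0.62)]
side {'vertical_fov': 47.81188930807895, 'cx': 272.6474718529128, 'cy': 212.324439310132, 'xyz': array([  433.59713694, -1141.36246656,   930.2078039 ]), 'attitude': array([[ 0.99910613,  0.0020075 , -0.04222446],
       [-0.03574505,  0.57334683, -0.81853265],
       [ 0.02256606,  0.81931031,  0.57290609]])}
dowel_thick [([323.9, 229.5], 0.74)]
dowel_mid [([266.9, 286.5], 0.6)]
dowel_thin [([265.4, 337.7], 0.73)]
rack [([264.2, 324.4], 0.86)]
gauge [([265.0, 241.3], 0.71)]
gauge_bore [([265.0, 224.8], 0.65)]
cradle [([262.0, 195.2], 0.78)]
{'vertical_fov': 70.10582940248466, 'cx': 281.863778909089, 'cy': 210.29137642837418, 'xyz': array([188.71073754, 548.66349146, 375.25829653]), 'attitude': array([[ 4.39448674e-01, -8.61554777e-01, -2.54181489e-01],
       [ 8.98267607e-01,  4.21617480e-01,  1.23911285e-01],
       [ 4.10999166e-04, -2.82775648e-01,  9.59185990e-01]])}
```

```bash
cat > h.py <<'E'
import numpy as np,cv2
from rig import sense,eyes
def ray(info,px):
    f=210/np.tan(np.radians(info['vertical_fov']/2))
    d=np.array([(px[0]-info['cx'])/f,-(px[1]-info['cy'])/f,-1.])
    return info['xyz'],info['attitude']@d
def onz(info,px,z):
    o,d=ray(info,px);return o+d*(z-o[2])/d[2]
def proj(info,p):
    f=210/np.tan(np.radians(info['vertical_fov']/2))
    c=info['attitude'].T@(np.asarray(p)-info['xyz'])
    return [info['cx']-f*c[0]/c[2],info['cy']+f*c[1]/c[2]]
def save(n,im): cv2.imwrite('pics/'+n,im[:,:,::-1])
def shift(p,s=None):
    "xyz row units from current TCP to world point p"
    s=s or sense();return np.round(s['ee_rot'].T@(np.asarray(p)-s['position'])/150,3)
E
python3 - <<'E'
from h import *
i=eyes.camera_info('top')
for n,p,z in(('thick',(404.8,226),50),('mid',(374.9,221.7),45),('thin',(427.4,227.6),41),('rack',(398.7,223.7),0),('gauge',(292.2,221.3),0),('bore',(294.9,221),64),('cradle',(213.7,225),0)):print(n,onz(i,p,z).round(1))
i=eyes.camera_info('side')
for n,p,z in(('mid',(266.9,286.5),45),('thin',(265.4,337.7),41),('rack',(264.2,324.4),0),('gauge',(265,241.3),0),('bore',(265,224.8),64),('cradle',(262,195.2),0)):print(n,onz(i,p,z).round(1))
a=cv2.imread('pics/top0.png')[130:330,130:530];
cv2.imwrite('pics/v1.png',cv2.resize(a,(800,400),interpolation=cv2.INTER_CUBIC))
E
```

```text
thick [ 460.9 -318.4   50. ]
mid [ 476.4 -225.3   45. ]
thin [ 454.8 -392.    41. ]
rack [ 470.5 -310.8    0. ]
gauge [484.7  37.6   0. ]
bore [482.4  29.6  64. ]
cradle [477.2 296.5   0. ]
mid [ 471.2 -221.1   45. ]
thin [ 463.3 -390.3   41. ]
rack [ 462.6 -312.5    0. ]
gauge [472.4  28.6   0. ]
bore [471.5  29.4  64. ]
cradle [467.5 295.6   0. ]
```

View pics/v1.png

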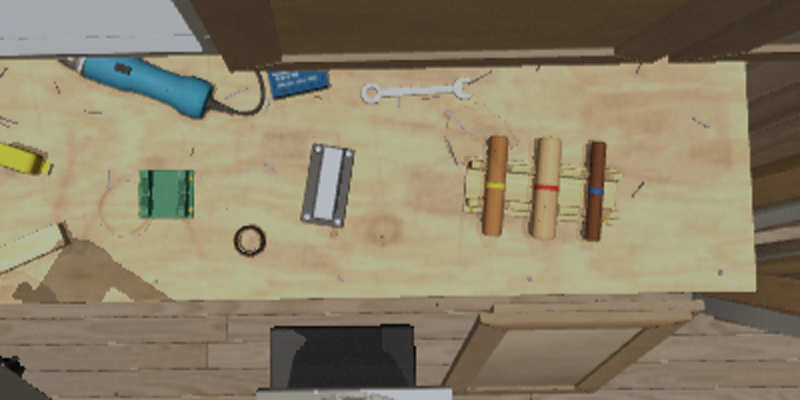

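View pics/side0.png

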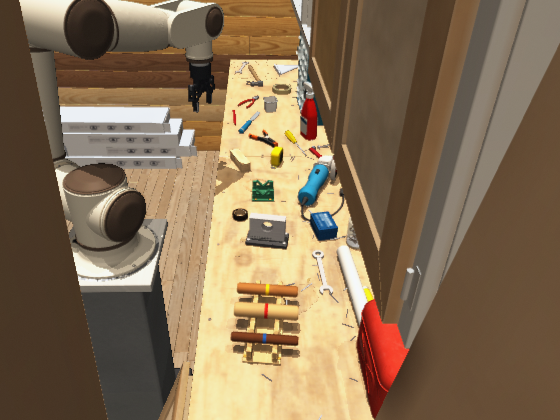

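The top view (2x crop) shows green cradle ~(167,194), gauge ~(328,186), and in the rack mid ~(496,186), thick ~(546,188), thin ~(596,190). In the side view the gauge is ~(267,230), with its right face and the hole visible. I'll travel to the rack, taking a wrist look at the gauge on the way.

```bash
python3 - <<'E'
import numpy as np
wp=[(253,516),(350,380),(400,230),(400,60),(405,-110),(410,-290)]
for k in range(5):
    y=np.radians(153.9-30*k);d=np.subtract(wp[k+1],wp[k])
    X=np.array([np.cos(y),np.sin(y)]);Y=np.array([np.sin(y),-np.cos(y)])
    print(k,(d@X/150).round(2),(d@Y/150).round(2))
E
```

```text
0 -0.98 -0.53
1 -1.02 -0.28
2 -1.13 -0.08
3 -1.0 0.53
4 -0.64 1.01
```

```bash
python3 -m pendant '[{"delta_rot":[0,0,1],"xyz":[-0.98,-0.53,0],"grip":-1},{"delta_rot":[0,0,1],"xyz":[-0.98,-0.53,0],"grip":-1},{"delta_rot":[0,0,1],"xyz":[-0.98,-0.53,0],"grip":-1},{"delta_rot":[0,0,1],"xyz":[-0.98,-0.53,0],"grip":-1}]'
python3 -m pendant '[{"delta_rot":[0,0,1],"xyz":[-1,-0.28,0],"grip":-1},{"delta_rot":[0,0,1],"xyz":[-1,-0.28,0],"grip":-1},{"delta_rot":[0,0,1],"xyz":[-1,-0.28,0],"grip":-1},{"delta_rot":[0,0,1],"xyz":[-1,-0.28,0],"grip":-1}]'
python3 -m pendant '[{"delta_rot":[0,0,1],"xyz":[-1,-0.08,0],"grip":-1},{"delta_rot":[0,0,1],"xyz":[-1,-0.08,0],"grip":-1},{"delta_rot":[0,0,1],"xyz":[-1,-0.08,0],"grip":-1},{"delta_rot":[0,0,1],"xyz":[-1,-0.08,0],"grip":-1},{"delta_rot":[0,0,1],"xyz":[-1,-0.08,0],"grip":-1}]'
python3 - <<'E'
from h import *
s=sense();i=eyes.camera_info('wrist');im=eyes.camera('wrist');save('w1.png',im)
np.save('w1i.npy',i,allow_pickle=True)
for t in('gauge','cradle','gauge_bore'):
    for x in eyes.spot_point('wrist',t)[:1]: print(t,x['score'],x['location'],[onz(i,x['location'],z).round(1) for z in(0,64)])
print(s['time'],s['position'].round(1),np.round(s['ee_rot'],3).tolist(),s['qpos'].round(2))
E
```

```text
time: 1.3
position: [351.5, 378.3, 231.5]
ee_rot: [[-0.553, 0.833, 0.0], [0.833, 0.553, -0.0], [-0.0, 0.0, -1.0]]
ft_force: [0.9, 0.5, -0.7]
grip_width: 85.4
grip_force: 0.0
time: 1.8
position: [399.2, 231.3, 231.5]
ee_rot: [[-0.065, 0.998, 0.0], [0.998, 0.065, 0.0], [0.0, 0.0, -1.0]]
ft_force: [0.6, -0.7, 0.2]
grip_width: 85.1
grip_force: 0.0
time: 2.42
position: [397.1, 82.9, 231.4]
ee_rot: [[0.436, 0.9, -0.0], [0.9, -0.436, 0.0], [0.0, -0.0, -1.0]]
ft_force: [0.1, 0.9, 0.2]
grip_width: 85.8
grip_force: 0.0
gauge 0.83 [356.6, 184.1] [array([481.4,  38.8,   0. ]), array([472.4,  57.5,  64. ])]
gauge_bore 0.66 [372.1, 195.2] [array([494. ,  16.6,   0. ]), array([482.9,  39. ,  64. ])]
2.425 [397.1  82.9 231.4] [[0.436, 0.9, -0.0], [0.9, -0.436, 0.0], [0.0, -0.0, -1.0]] [ 0.01 -0.21  1.79  0.    1.56  0.47]
```

View pics/w1.png

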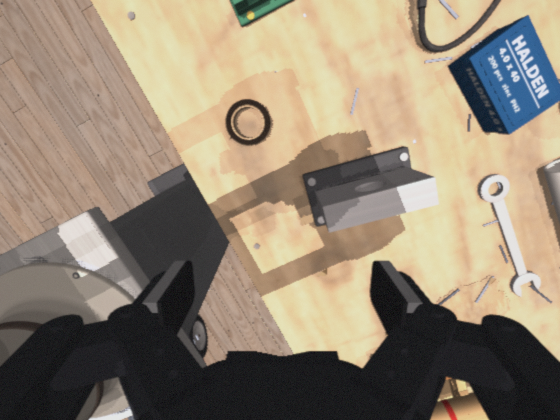

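The wrist view shows the gauge at ~(370,190) with its far foot corners at ~(311,182) and (404,157), and the plate top running to ~(437,190). I'll crop it to get the plate's edges while moving on to the rack.

```bash
python3 -m pendant '[{"delta_rot":[0,0,1],"xyz":[-1,0.53,0],"grip":-1},{"delta_rot":[0,0,1],"xyz":[-1,0.53,0],"grip":-1},{"delta_rot":[0,0,1],"xyz":[-1,0.53,0],"grip":-1},{"delta_rot":[0,0,1],"xyz":[-1,0.53,0],"grip":-1}]'
python3 -m pendant '[{"delta_rot":[0,0,1],"xyz":[-0.7,1,0],"grip":-1},{"delta_rot":[0,0,1],"xyz":[-0.7,1,0],"grip":-1},{"delta_rot":[0,0,1],"xyz":[-0.7,1,0],"grip":-1},{"delta_rot":[0,0,1],"xyz":[-0.7,1,0],"grip":-1},{"delta_rot":[0,0,1],"xyz":[-0.7,1,0],"grip":-1}]'
python3 - <<'E'
from h import *
s=sense();i=eyes.camera_info('wrist');im=eyes.camera('wrist');save('w2.png',im)
np.save('w2i.npy',i,allow_pickle=True)
for t,z in(('dowel_thick',50),('dowel_mid',45),('dowel_thin',41)):
    for x in eyes.trace('wrist',t)[:1]:
        m=x['region'].astype(np.uint8);r=cv2.minAreaRect(cv2.findNonZero(m));b=cv2.boxPoints(r)
        W=np.array([onz(i,p,z)[:2] for p in b]);print(t,x['score'],W.round(1).tolist(),W.mean(0))
print(s['time'],s['position'].round(1),np.round(s['ee_rot'],3).tolist(),s['qpos'].round(2))
a=cv2.imread('pics/w1.png')[140:250,295:455]
a=cv2.resize(a,(800,550),interpolation=cv2.INTER_CUBIC);w=cv2.imread('pics/w2.png')
cv2.imwrite('pics/v2.png',a)
E
```

```text
time: 3.12
position: [402.4, -89.9, 231.0]
ee_rot: [[0.833, 0.554, -0.001], [0.554, -0.833, -0.0], [-0.001, -0.0, -1.0]]
ft_force: [-1.0, 0.7, -0.2]
grip_width: 85.5
grip_force: 0.0
time: 3.75
position: [399.3, -270.0, 231.1]
ee_rot: [[0.998, 0.07, -0.0], [0.07, -0.998, 0.001], [-0.0, -0.001, -1.0]]
ft_force: [-0.9, 0.8, 0.1]
grip_width: 85.3
grip_force: 0.0
dowel_thick 0.8 [[387.5, -282.7], [554.3, -301.0], [550.4, -337.7], [381.9, -325.2]] [ 468.53019207 -311.63788689]
dowel_mid 0.7 [[391.7, -205.3], [557.2, -223.7], [555.9, -252.9], [389.5, -239.1]] [ 473.58125361 -230.26914032]
dowel_thin 0.66 [[383.4, -367.6], [546.4, -387.0], [542.0, -412.1], [377.4, -396.3]] [ 462.31552134 -390.75492271]
3.75 [ 399.3 -270.   231.1] [[0.998, 0.07, -0.0], [0.07, -0.998, 0.001], [-0.0, -0.001, -1.0]] [-0.75 -0.04  1.64  0.    1.54  0.75]
```

View pics/v2.png

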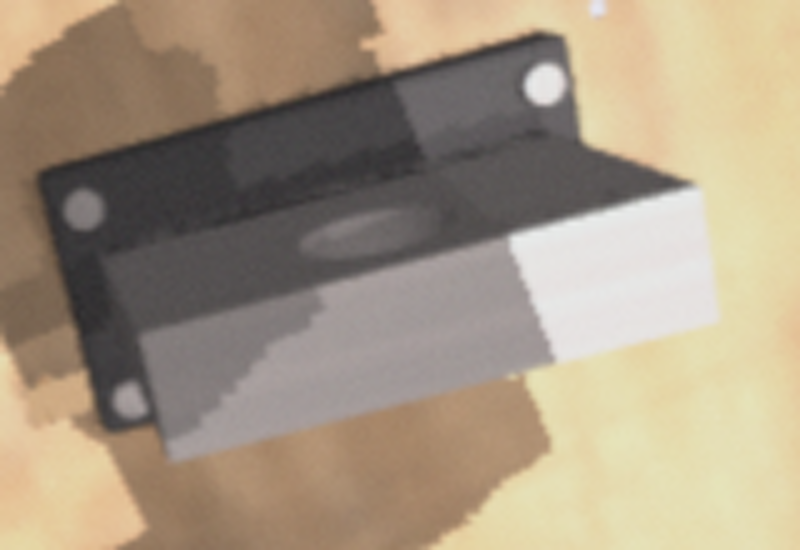

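View pics/w2.png

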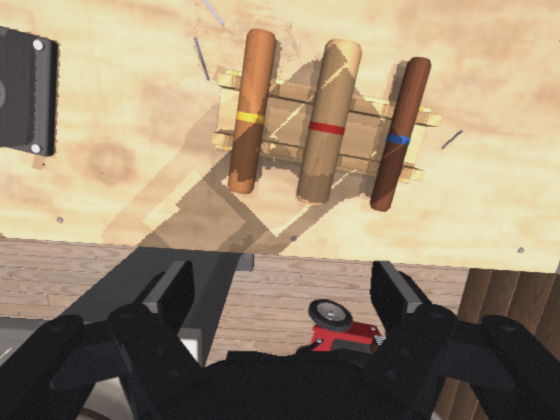

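The crop gives the plate-top corners at (324,206), (434,177.4), (438.6,204) and (329.4,232). The second wrist view shows the dowels at ~(250,110) mid, (329,122) thick and (401,135) thin, all unobstructed and yawed about -5°. I'll move to the thick dowel's near end.

```bash
python3 -m pendant '[{"delta_rot":[0,0,0.3],"xyz":[0.04,0.25,0.3],"grip":-0.5},{"delta_rot":[0,0,0.3],"xyz":[0.04,0.25,0.7],"grip":-0.5},{"delta_rot":[0,0,0.3],"xyz":[0.04,0.25,0.9],"grip":-0.5},{"delta_rot":[0,0,0.3],"xyz":[0.04,0.25,0.9],"grip":-0.5}]'
python3 - <<'E'
from h import *
i=np.load('w1i.npy',allow_pickle=True).item()
P=np.array([onz(i,p,91)[:2] for p in((324,206),(434,177.4),(438.6,204),(329.4,232))]);print(P.round(1).tolist(),P.mean(0),np.linalg.norm(np.diff(P,axis=0),axis=1),[np.degrees(np.arctan2(*(b-a)[::-1])) for a,b in((P[0],P[1]),(P[3],P[2]),(P[3],P[0]))])
s=sense();i=eyes.camera_info('wrist');im=eyes.camera('wrist');save('w3.png',im)
for t,z in(('dowel_thick',50),):
    for x in eyes.trace('wrist',t)[:1]:
        m=x['region'].astype(np.uint8);r=cv2.minAreaRect(cv2.findNonZero(m));b=cv2.boxPoints(r)
        W=np.array([onz(i,p,z)[:2] for p in b]);print(t,x['score'],W.round(1).tolist(),W.mean(0))
        ys,xs=np.nonzero(m)
        for v in range(ys.min()+5,ys.max(),25): c=xs[ys==v];print(onz(i,((c.min()+c.max())/2,v),z)[:2].round(1),end=' ')
print(s['time'],s['position'].round(1),np.round(s['ee_rot'],3).tolist(),s['grip_width'])
E
```

```text
time: 4.45
position: [406.9, -306.6, 94.9]
ee_rot: [[0.996, -0.088, -0.002], [-0.088, -0.996, 0.002], [-0.003, -0.002, -1.0]]
ft_force: [1.1, -0.3, 0.9]
grip_width: 64.0
grip_force: 0.0
[[431.5, 58.9], [537.9, 39.1], [533.9, 11.7], [425.5, 31.5]] [482.21159724  35.29146339] [108.19145799  27.70550983 110.12598386] [np.float64(-10.567642714511402), np.float64(-10.371837106387106), np.float64(77.65869580193488)]
dowel_thick 0.7 [[384.0, -273.7], [544.8, -299.7], [540.4, -336.6], [378.0, -321.1]] [ 461.7877979  -307.75528734]
[ 539.7 -317.7] [ 527.7 -316.1] [ 515.1 -315. ] [ 502.  -313.8] [ 488.4 -312.3] [ 474.1 -310.8] [ 459.1 -309.4] [ 443.4 -307.7] [ 426.9 -305.6] [ 409.6 -303.7] [ 391.4 -302.4] 4.45 [ 406.9 -306.6   94.9] [[0.996, -0.088, -0.002], [-0.088, -0.996, 0.002], [-0.003, -0.002, -1.0]] 64.02411239119412
```

```bash
python3 -m pendant '[{"delta_rot":[0,0,0.02],"xyz":[-0.01,-0.02,0.2],"grip":-0.5},{"delta_rot":[0,0,0.02],"xyz":[-0.01,-0.02,0.44],"grip":-0.5},{"delta_rot":[0,0,0.02],"xyz":[-0.01,-0.02,0.44],"grip":-0.5},{"delta_rot":[0,0,0.02],"xyz":[-0.01,-0.02,0.44],"grip":1},{"delta_rot":[0,0,0.02],"xyz":[-0.01,-0.02,0.44],"grip":1},{"delta_rot":[0,0,0.02],"xyz":[-0.01,-0.02,0.44],"grip":1},{"delta_rot":[0,0,0.02],"xyz":[-0.01,-0.02,0.44],"grip":1}]'
```

```text
time: 5.42
position: [407.0, -305.3, 32.4]
ee_rot: [[0.995, -0.099, 0.002], [-0.099, -0.995, -0.002], [0.002, 0.001, -1.0]]
ft_force: [-1.3, 4.9, 9.2]
grip_width: 35.2
grip_force: 58.8
```

```bash
python3 -m pendant '[{"delta_rot":[0,0,0],"xyz":[0,0,-0.3],"grip":1},{"delta_rot":[0,0,0],"xyz":[0,0,-0.67],"grip":1},{"delta_rot":[0,0,-0.4],"xyz":[0,0,-0.67],"grip":1},{"delta_rot":[0,0,-0.7],"xyz":[0,0,-0.67],"grip":1},{"delta_rot":[0,0,-0.95],"xyz":[0,0,-0.67],"grip":1},{"delta_rot":[0,0,-0.95],"xyz":[0,0,-0.67],"grip":1}]'
python3 -m pendant '[{"delta_rot":[0,0,-0.33],"xyz":[0.11,-0.15,0],"grip":1},{"delta_rot":[0,0,-0.64],"xyz":[0.22,-0.3,0],"grip":1},{"delta_rot":[0,0,-0.95],"xyz":[0.33,-0.44,0],"grip":1},{"delta_rot":[0,0,-0.95],"xyz":[0.33,-0.44,0],"grip":1}]'
python3 -m pendant '[{"delta_rot":[0,0,-0.33],"xyz":[0.18,-0.08,0],"grip":1},{"delta_rot":[0,0,-0.64],"xyz":[0.36,-0.16,0],"grip":1},{"delta_rot":[0,0,-0.94],"xyz":[0.54,-0.24,0],"grip":1},{"delta_rot":[0,0,-0.94],"xyz":[0.54,-0.24,0],"grip":1},{"delta_rot":[0,0,-0.94],"xyz":[0.54,-0.24,0],"grip":1}]'
python3 - <<'E'
from h import *
s=sense();i=eyes.camera_info('wrist');im=eyes.camera('wrist');save('w4.png',im);np.save('w4i.npy',i,allow_pickle=True)
R=s['ee_rot'];print(s['time'],s['position'].round(1),R.round(3).tolist(),s['grip_width'],s['qpos'].round(2))
for x in eyes.trace('wrist','dowel_thick')[:1]:
    ys,xs=np.nonzero(x['region'])
    z=s['position'][2]+17.6
    for v in list(range(ys.min(),ys.max(),25)):
        c=xs[ys==v];print(v,c.min(),c.max(),(R.T@(onz(i,((c.min()+c.max())/2,v),z)-s['position'])).round(1), end='; ')
for x in eyes.spot_point('wrist','gauge_bore')[:1]: print(x['score'],onz(i,x['location'],64))
E
```

```text
time: 6.18
position: [406.4, -305.1, 132.1]
ee_rot: [[0.922, 0.387, 0.001], [0.387, -0.922, -0.001], [0.0, 0.002, -1.0]]
ft_force: [-0.8, -0.1, -2.1]
grip_width: 34.8
grip_force: 60.5
time: 6.68
position: [426.7, -223.8, 131.7]
ee_rot: [[0.626, 0.78, 0.001], [0.78, -0.626, -0.001], [0.0, 0.001, -1.0]]
ft_force: [-0.6, 0.0, -1.6]
grip_width: 34.9
grip_force: 60.5
time: 7.3
position: [448.9, -139.8, 131.1]
ee_rot: [[0.187, 0.982, 0.0], [0.982, -0.187, -0.001], [-0.001, 0.0, -1.0]]
ft_force: [-0.0, -0.2, -1.9]
grip_width: 35.4
grip_force: 60.5
7.3 [ 448.9 -139.8  131.1] [[0.187, 0.982, 0.0], [0.982, -0.187, -0.001], [-0.001, 0.0, -1.0]] 35.36355530767437 [-0.47 -0.01  1.82 -0.    1.34 -0.28]
0 231 333 [115.4   0.  -17.7]; 25 232 332 [107.3   0.  -17.7]; 50 233 331 [ 99.    0.  -17.7]; 75 235 329 [ 90.2   0.1 -17.6]; 100 235 328 [ 81.1  -0.1 -17.6]; 125 235 327 [ 71.5  -0.3 -17.6]; 150 236 327 [ 61.6  -0.1 -17.6]; 175 238 326 [ 51.1   0.1 -17.6]; 200 239 324 [ 40.1  -0.1 -17.6]; 225 240 323 [ 28.6  -0.1 -17.6]; 250 241 322 [ 16.5  -0.1 -17.6]; 275 243 320 [  3.7  -0.1 -17.6]; 300 243 319 [ -9.7  -0.3 -17.6]; 325 253 310 [-23.9  -0.1 -17.6];
```

View pics/w4.png

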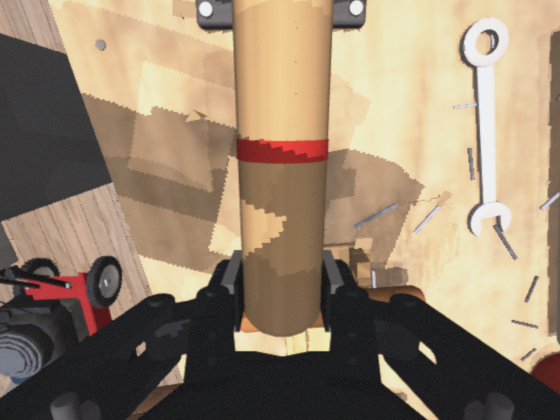

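The dowel sits centred between the fingers (cols 235–329). Its red band is at row ~152, about 61 mm ahead of the TCP, and the gauge's foot bolts at (207,8) and (356,8) are symmetric about its axis, so the lateral alignment is good. Next I'll check the dowel's tilt from its apparent width.

```bash
cat >> h.py <<'E'
def height(thing,D,rows=range(20,290,15),bore=None):
    "dowel axis height relative to TCP (tool -z) vs tool x, from apparent width"
    s=sense();i=eyes.camera_info('wrist');im=eyes.camera('wrist');R=s['ee_rot'];f=210/np.tan(np.radians(i['vertical_fov']/2));o=[]
    x=eyes.trace('wrist',thing)[0];m=x['region'];q=[]
    for v in rows:
        c=np.nonzero(m[v])[0]
        if len(c)<20:continue
        w=c.max()-c.min()+1;k=(v-i['cy'])/f;h=w/2/f
        # plane through axis: half-angle
        al=np.arctan(h/np.hypot(1,k));L=D/2/np.sin(al)
        d=np.array([((c.max()+c.min())/2-i['cx'])/f,-k,-1.]);d/=np.linalg.norm(d)
        p=R.T@(i['xyz']+i['attitude']@d*L-s['position']);o.append([p[0],p[1],-p[2]])
    o=np.array(o);print(np.polyfit(o[:,0],o[:,2],1),np.polyfit(o[:,0],o[:,1],1),o[::4].round(1).tolist());return im
E
python3 - <<'E'
from h import *
height('dowel_thick',37)
E
```

```text
Traceback (most recent call last):
  File "h.py", line 20, in height
    x=eyes.trace('wrist',thing)[0];m=x['region'];q=[]
      ~~~~~~~~~~~~~~~~~~~~~~~~~^^^
IndexError: list index out of range
```

```bash
sed -i "s/x=eyes.trace('wrist',thing)\[0\]/x=next(r[0] for r in (eyes.trace('wrist',thing) for _ in range(5)) if r)/" h.py; python3 - <<'E'
from h import *
height('dowel_thick',37)
E
```

```text
Traceback (most recent call last):
  File "h.py", line 20, in height
    x=next(r[0] for r in (eyes.trace('wrist',thing) for _ in range(5)) if r);m=x['region'];q=[]
StopIteration
```

```bash
python3 -m pendant '[{"delta_rot":[0,0,0],"xyz":[0,0,0.3],"grip":1},{"delta_rot":[0,0,0],"xyz":[0,0,0.565],"grip":1},{"delta_rot":[0,0,0],"xyz":[0,0,0.565],"grip":1}]'
python3 - <<'E'
from h import *
save('w5.png',height('dowel_thick',37)); i=eyes.camera_info('wrist')
print([proj(i,[482-14*.182+a*.983,35.3-14*.983-a*.182,91]) for a in(-55,55)])
E
```

```text
time: 8.22
position: [447.4, -138.4, 44.1]
ee_rot: [[0.183, 0.983, -0.004], [0.983, -0.183, 0.002], [0.001, -0.005, -1.0]]
ft_force: [-0.2, 0.4, -1.4]
grip_width: 35.1
grip_force: 60.6
[1.50576787e-03 1.86581064e+01] [ 0.00034387 -0.05907851] [[108.6, -0.1, 19.1], [88.4, -0.1, 17.8], [65.7, -0.1, 19.2], [40.6, 0.1, 19.4], [13.2, 0.1, 21.1]]
[[np.float64(49.527045023051414), np.float64(-281.63957564186825)], [np.float64(517.0657299326788), np.float64(-280.9336865945425)]]
```

View pics/w5.png

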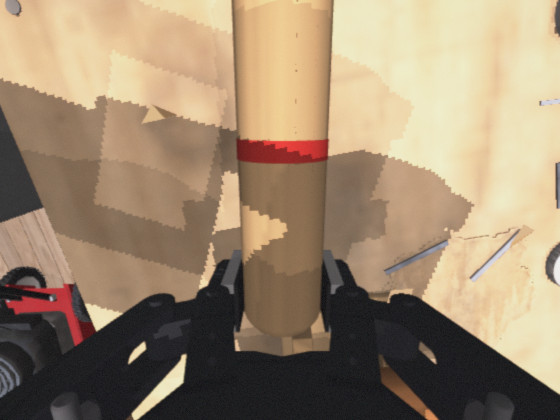

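The dowel is level and centred, its axis ~63 mm high, with the red band at row ~152. Now I'll push it toward the hole.

```bash
python3 -m pendant '[{"delta_rot":[0,0,0],"xyz":[0.06,0,-0.007],"grip":1},{"delta_rot":[0,0,0],"xyz":[0.12,0,-0.007],"grip":1},{"delta_rot":[0,0,0],"xyz":[0.14,0,-0.007],"grip":1},{"delta_rot":[0,0,0],"xyz":[0.16,0,-0.007],"grip":1},{"delta_rot":[0,0,0],"xyz":[0.16,0,-0.007],"grip":1}]'
```

```text
time: 8.95
position: [453.2, -115.4, 47.2]
ee_rot: [[0.182, 0.983, -0.0], [0.983, -0.182, -0.0], [-0.0, -0.0, -1.0]]
ft_force: [-1.2, -0.3, -0.8]
grip_width: 34.7
grip_force: 60.6
```

```bash
python3 -m pendant '[{"delta_rot":[0,0,0],"xyz":[0.015,0,0],"grip":1},{"delta_rot":[0,0,0],"xyz":[0.03,0,0],"grip":1},{"delta_rot":[0,0,0],"xyz":[0.03,0,0],"grip":1}]'
```

```text
time: 9.32
position: [453.8, -114.6, 47.6]
ee_rot: [[0.182, 0.983, -0.0], [0.983, -0.182, -0.007], [-0.007, 0.001, -1.0]]
ft_force: [-9.3, -35.6, 0.1]
grip_width: 35.3
grip_force: 60.7
```

It stopped at the plate with 37 N on the wrist, as it should. I'll back off and return it to the rack.

```bash
python3 -m pendant '[{"delta_rot":[0,0,0],"xyz":[-0.1,0,0],"grip":1},{"delta_rot":[0,0,0],"xyz":[-0.2,0,-0.1],"grip":1},{"delta_rot":[0,0,0],"xyz":[-0.2,0,-0.4],"grip":1},{"delta_rot":[0,0,0],"xyz":[-0.2,0,-0.67],"grip":1},{"delta_rot":[0,0,0],"xyz":[-0.2,0,-0.67],"grip":1}]'
python3 -m pendant '[{"delta_rot":[0,0,0.33],"xyz":[-0.18,-0.01,0],"grip":1},{"delta_rot":[0,0,0.64],"xyz":[-0.36,-0.03,0],"grip":1},{"delta_rot":[0,0,0.95],"xyz":[-0.55,-0.04,0],"grip":1},{"delta_rot":[0,0,0.95],"xyz":[-0.55,-0.04,0],"grip":1}]'
python3 -m pendant '[{"delta_rot":[0,0,0.33],"xyz":[-0.17,0.08,0],"grip":1},{"delta_rot":[0,0,0.64],"xyz":[-0.34,0.16,0],"grip":1},{"delta_rot":[0,0,0.95],"xyz":[-0.5,0.24,0],"grip":1},{"delta_rot":[0,0,0.95],"xyz":[-0.5,0.24,0],"grip":1}]'
python3 -m pendant '[{"delta_rot":[0,0,0.33],"xyz":[0,0,0],"grip":1},{"delta_rot":[0,0,0.64],"xyz":[0,0,0],"grip":1},{"delta_rot":[0,0,0.94],"xyz":[0,0,0.1],"grip":1},{"delta_rot":[0,0,0.94],"xyz":[0,0,0.2],"grip":1},{"delta_rot":[0,0,0.94],"xyz":[0,0,0.2],"grip":1},{"delta_rot":[0,0,0.94],"xyz":[0,0,0.2],"grip":1}]'
python3 - <<'E'
from h import *
height('dowel_thick',37)
s=sense();R=s['ee_rot'];print(s['position'],R.round(3).tolist(),shift([407,-305.3,32.4],s))
E
```

```text
time: 9.95
position: [449.7, -141.7, 151.4]
ee_rot: [[0.183, 0.983, 0.005], [0.983, -0.183, -0.002], [-0.001, 0.006, -1.0]]
ft_force: [0.2, 0.1, -2.4]
grip_width: 35.2
grip_force: 60.6
time: 10.45
position: [426.9, -222.1, 147.3]
ee_rot: [[0.633, 0.775, -0.001], [0.775, -0.633, 0.0], [-0.0, -0.001, -1.0]]
ft_force: [-0.2, 0.4, -1.9]
grip_width: 35.2
grip_force: 60.6
time: 10.95
position: [407.9, -302.3, 147.3]
ee_rot: [[0.924, 0.381, -0.001], [0.381, -0.924, 0.001], [-0.0, -0.001, -1.0]]
ft_force: [1.3, -0.0, -1.1]
grip_width: 35.1
grip_force: 60.6
time: 11.7
position: [408.5, -301.4, 117.9]
ee_rot: [[0.995, -0.097, 0.0], [-0.097, -0.995, -0.0], [0.0, 0.0, -1.0]]
ft_force: [-0.9, -1.2, -0.4]
grip_width: 34.8
grip_force: 60.6
[1.39871360e-03 1.79935218e+01] [ 8.77162395e-04 -9.10022020e-01] [[108.2, -0.8, 17.9], [87.7, -0.9, 17.8], [65.0, -0.9, 19.2], [39.5, -0.9, 17.9], [11.8, -0.9, 19.7]]
[ 408.56800292 -301.6615989   118.17703046] [[0.995, -0.098, 0.001], [-0.098, -0.995, -0.001], [0.001, 0.001, -1.0]] [-0.008  0.025  0.572]
```

```bash
python3 -m pendant '[{"delta_rot":[0,0,0],"xyz":[-0.008,0.03,0.2],"grip":1},{"delta_rot":[0,0,0],"xyz":[-0.008,0.03,0.4],"grip":1},{"delta_rot":[0,0,0],"xyz":[-0.008,0.03,0.5],"grip":1},{"delta_rot":[0,0,0],"xyz":[-0.008,0.03,0.565],"grip":1},{"delta_rot":[0,0,0],"xyz":[-0.008,0.03,0.565],"grip":1}]'
python3 -m pendant '[{"delta_rot":[0,0,0],"xyz":[0,0,0],"grip":-0.5},{"delta_rot":[0,0,0],"xyz":[0,0,0],"grip":-0.5},{"delta_rot":[0,0,0],"xyz":[0,0,0],"grip":-0.5},{"delta_rot":[0,0,0],"xyz":[0,0,-0.2],"grip":-0.5},{"delta_rot":[0,0,0],"xyz":[0,0,-0.45],"grip":-0.5},{"delta_rot":[0,0,0],"xyz":[0,-0.2,-0.45],"grip":-0.5},{"delta_rot":[0,0,0],"xyz":[-0.01,-0.54,-0.45],"grip":-0.5},{"delta_rot":[0,0,0],"xyz":[-0.01,-0.54,-0.45],"grip":-0.5},{"delta_rot":[0,0,0],"xyz":[-0.01,-0.54,-0.45],"grip":-0.5}]'
python3 - <<'E'
from h import *
s=sense();i=eyes.camera_info('wrist');im=eyes.camera('wrist');save('w6.png',im);R=s['ee_rot']
print(s['position'],R.round(3).tolist())
for t,z in(('dowel_thick',50),('dowel_mid',45)):
    for x in eyes.trace('wrist',t)[:1]:
        ys,xs=np.nonzero(x['region']);L=[]
        for v in range(ys.min(),ys.max(),8): c=xs[ys==v];L.append(onz(i,((c.min()+c.max())/2,v),z)[:2])
        L=np.array(L);k=np.polyfit(L[3:-3,0],L[3:-3,1],1);print(t,L[0],L[-1],k,np.polyval(k,410))
E
```

```text
time: 12.42
position: [407.0, -305.8, 33.5]
ee_rot: [[0.995, -0.099, 0.0], [-0.099, -0.995, 0.0], [0.0, -0.0, -1.0]]
ft_force: [-0.3, 6.2, 4.9]
grip_width: 35.1
grip_force: 61.1
time: 13.55
position: [413.5, -225.4, 100.6]
ee_rot: [[0.995, -0.099, 0.0], [-0.099, -0.995, -0.001], [0.0, 0.001, -1.0]]
ft_force: [0.2, 0.6, 0.6]
grip_width: 64.2
grip_force: 0.0
[ 413.49087645 -225.39738639  100.64741265] [[0.995, -0.099, 0.0], [-0.099, -0.995, -0.001], [0.0, 0.001, -1.0]]
dowel_thick [ 542.66198369 -319.60041669] [ 386.36805824 -305.14329923] [-1.05433279e-01 -2.62169431e+02] -305.3970751679552
dowel_mid [ 552.30789455 -238.98881137] [ 392.19880742 -222.27560463] [-1.06646307e-01 -1.79749907e+02] -223.4748929181672
```

View pics/w6.png

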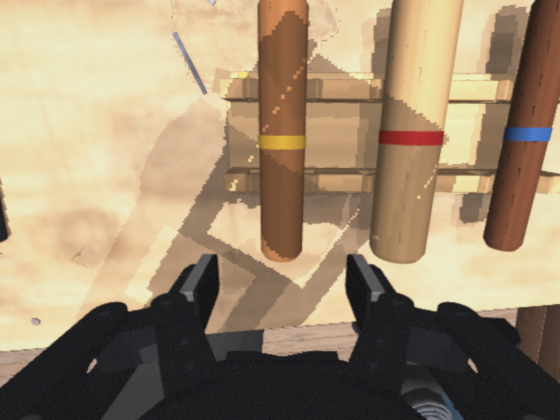

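The thick dowel is back in its notch, with its band at (410,138), and the mid dowel lies between the open fingers, band at (282,142). Now I'll grasp the mid one, lift it and swing it to the gauge as before.

```bash
python3 -m pendant '[{"delta_rot":[0,0,0.01],"xyz":[0,-0.01,0.2],"grip":-0.5},{"delta_rot":[0,0,0.01],"xyz":[0,-0.01,0.4],"grip":-0.5},{"delta_rot":[0,0,0.01],"xyz":[0,-0.01,0.485],"grip":-0.5},{"delta_rot":[0,0,0.01],"xyz":[0,-0.01,0.485],"grip":-0.5},{"delta_rot":[0,0,0.01],"xyz":[0,-0.01,0.485],"grip":1},{"delta_rot":[0,0,0.01],"xyz":[0,-0.01,0.485],"grip":1},{"delta_rot":[0,0,0.01],"xyz":[0,-0.01,0.485],"grip":1},{"delta_rot":[0,0,0.01],"xyz":[0,-0.01,0.485],"grip":1},{"delta_rot":[0,0,0.01],"xyz":[0,-0.01,0.485],"grip":1}]'
python3 -m pendant '[{"delta_rot":[0,0,0],"xyz":[0,0,-0.3],"grip":1},{"delta_rot":[0,0,0],"xyz":[0,0,-0.67],"grip":1},{"delta_rot":[0,0,-0.4],"xyz":[0,0,-0.67],"grip":1},{"delta_rot":[0,0,-0.7],"xyz":[0,0,-0.67],"grip":1},{"delta_rot":[0,0,-0.95],"xyz":[0,0,-0.67],"grip":1},{"delta_rot":[0,0,-0.95],"xyz":[0,0,-0.67],"grip":1}]'
```

```text
time: 14.82
position: [414.0, -224.4, 28.7]
ee_rot: [[0.994, -0.105, 0.001], [-0.105, -0.994, -0.002], [0.002, 0.002, -1.0]]
ft_force: [-1.3, -1.3, 7.0]
grip_width: 28.2
grip_force: 58.5
time: 15.58
position: [413.4, -223.7, 128.4]
ee_rot: [[0.924, 0.382, 0.0], [0.382, -0.924, -0.0], [0.0, 0.0, -1.0]]
ft_force: [0.0, 0.3, -1.8]
grip_width: 28.0
grip_force: 59.6
```

```bash
python3 -m pendant '[{"delta_rot":[0,0,-0.33],"xyz":[0.07,-0.06,0],"grip":1},{"delta_rot":[0,0,-0.64],"xyz":[0.14,-0.12,0],"grip":1},{"delta_rot":[0,0,-0.95],"xyz":[0.2,-0.185,0],"grip":1},{"delta_rot":[0,0,-0.95],"xyz":[0.2,-0.185,0],"grip":1}]'
python3 -m pendant '[{"delta_rot":[0,0,-0.33],"xyz":[0.09,-0.03,0],"grip":1},{"delta_rot":[0,0,-0.64],"xyz":[0.18,-0.06,0],"grip":1},{"delta_rot":[0,0,-0.95],"xyz":[0.27,-0.07,0.1],"grip":1},{"delta_rot":[0,0,-0.95],"xyz":[0.27,-0.07,0.35],"grip":1},{"delta_rot":[0,0,-0.95],"xyz":[0.27,-0.07,0.5],"grip":1},{"delta_rot":[0,0,-0.95],"xyz":[0.27,-0.07,0.5],"grip":1},{"delta_rot":[0,0,-0.95],"xyz":[0.27,-0.07,0.5],"grip":1}]'
python3 - <<'E'
from h import *
save('w7.png',height('dowel_mid',30))
s=sense();R=s['ee_rot'];print(s['time'],s['position'],R.round(3).tolist());u=np.array([.182,.983]);d=s['position'][:2]-[482,35.3]
print('along',d@u,'lat(+x)',d@[.983,-.182],'yaw',np.degrees(np.arctan2(R[1,0],R[0,0])))
E
```

```text
time: 16.08
position: [430.7, -186.1, 128.3]
ee_rot: [[0.631, 0.775, 0.0], [0.775, -0.631, -0.0], [-0.0, 0.0, -1.0]]
ft_force: [0.4, -0.8, -1.3]
grip_width: 28.2
grip_force: 59.6
time: 16.95
position: [448.3, -149.1, 54.2]
ee_rot: [[0.185, 0.983, 0.001], [0.983, -0.185, -0.001], [-0.001, 0.001, -1.0]]
ft_force: [-0.4, -0.5, -0.6]
grip_width: 27.9
grip_force: 59.6
[8.76479545e-03 1.78432865e+01] [ 0.00666607 -0.20452283] [[108.8, 0.6, 18.4], [88.4, 0.2, 18.5], [65.7, 0.3, 18.6], [40.5, -0.1, 18.8], [11.3, 0.1, 17.2]]
17.05 [ 448.39964411 -148.9487013    54.28053095] [[0.184, 0.983, 0.001], [0.983, -0.184, -0.001], [-0.001, 0.002, -1.0]]
along -187.23173815114097 lat(+x) 0.5041137993394833 yaw 79.3923573169193
```

```bash
python3 -m pendant '[{"delta_rot":[0,0,0],"xyz":[0,-0.006,0.057],"grip":1},{"delta_rot":[0,0,0],"xyz":[0.1,-0.006,0.057],"grip":1},{"delta_rot":[0,0,0],"xyz":[0.18,-0.006,0.057],"grip":1},{"delta_rot":[0,0,0],"xyz":[0.22,-0.006,0.057],"grip":1},{"delta_rot":[0,0,0],"xyz":[0.26,-0.006,0.057],"grip":1},{"delta_rot":[0,0,0],"xyz":[0.3,-0.006,0.057],"grip":1},{"delta_rot":[0,0,0],"xyz":[0.3,-0.006,0.057],"grip":1}]'
```

```text
time: 17.92
position: [455.3, -103.7, 44.6]
ee_rot: [[0.182, 0.983, 0.0], [0.983, -0.182, 0.0], [0.0, 0.0, -1.0]]
ft_force: [-1.2, 1.3, 0.1]
grip_width: 28.2
grip_force: 59.7
```

It went in freely, so I'll push on to halfway.

```bash
python3 -m pendant '[{"delta_rot":[0,0,0],"xyz":[0.06,0,0],"grip":1},{"delta_rot":[0,0,0],"xyz":[0.12,0,0],"grip":1},{"delta_rot":[0,0,0],"xyz":[0.2,0,0],"grip":1},{"delta_rot":[0,0,0],"xyz":[0.28,0,0],"grip":1},{"delta_rot":[0,0,0],"xyz":[0.28,0,0],"grip":1}]'
```

```text
time: 18.55
position: [463.1, -61.7, 44.6]
ee_rot: [[0.181, 0.983, 0.0], [0.983, -0.181, 0.0], [0.0, 0.0, -1.0]]
ft_force: [-0.3, 3.0, 1.9]
grip_width: 28.4
grip_force: 59.9
```

```bash
python3 -m pendant '[{"delta_rot":[0,0,0],"xyz":[0.08,0,0],"grip":1},{"delta_rot":[0,0,0],"xyz":[0.16,0,0],"grip":1},{"delta_rot":[0,0,0],"xyz":[0.24,0,0],"grip":1},{"delta_rot":[0,0,0],"xyz":[0.29,0,0],"grip":1},{"delta_rot":[0,0,0],"xyz":[0.29,0,0],"grip":1}]'
python3 - <<'E'
from h import *
s=sense();save('w8.png',eyes.camera('wrist'));d=s['position'][:2]-[482,35.3];print(d@[.182,.983],d@[.983,-.182])
E
```

```text
time: 19.18
position: [471.2, -18.8, 44.8]
ee_rot: [[0.182, 0.983, 0.001], [0.983, -0.182, 0.001], [0.001, 0.001, -1.0]]
ft_force: [-0.3, 3.7, 5.3]
grip_width: 27.9
grip_force: 60.3
-55.12879250700453 -0.7566626291942256
```

View pics/w8.png

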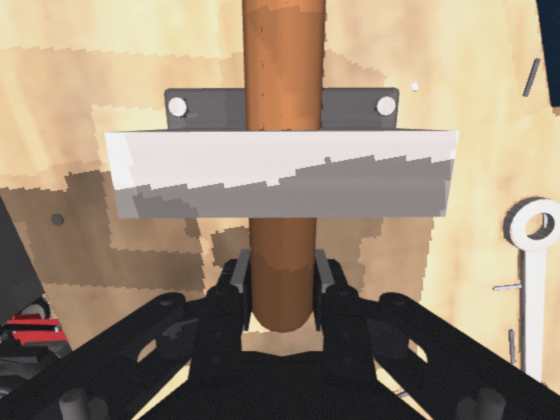

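The dowel's band is hidden in the plate, so it is halfway through. The front end is at (283,330) and the plate spans rows 130–217. I'll let go, rise, and go left to see the cradle and the protruding end.

```bash
python3 -m pendant '[{"delta_rot":[0,0,0],"xyz":[0,0,0],"grip":-0.5},{"delta_rot":[0,0,0],"xyz":[0,0,0],"grip":-0.5},{"delta_rot":[0,0,0],"xyz":[0,0,0],"grip":-0.5},{"delta_rot":[0,0,0],"xyz":[0,0,-0.2],"grip":-0.5},{"delta_rot":[0,0,0],"xyz":[0,0,-0.6],"grip":-0.5},{"delta_rot":[0,0,0],"xyz":[0,0,-1],"grip":-0.5},{"delta_rot":[0,0,0],"xyz":[0.3,0,-1],"grip":-0.5},{"delta_rot":[0,0,0],"xyz":[0.6,0,-1],"grip":-0.5},{"delta_rot":[0,0,0],"xyz":[1,0,-1],"grip":-0.5},{"delta_rot":[0,0,0],"xyz":[1,0,-1],"grip":-0.5}]'
python3 -m pendant '[{"delta_rot":[0,0,0],"xyz":[0.2,0,-0.15],"grip":-0.5},{"delta_rot":[0,0,0],"xyz":[0.35,0,-0.3],"grip":-0.5},{"delta_rot":[0,0,0],"xyz":[0.35,0,-0.3],"grip":-0.5},{"delta_rot":[0,0,0],"xyz":[0.35,0,-0.3],"grip":-0.5}]'
python3 - <<'E'
from h import *
s=sense();i=eyes.camera_info('wrist');im=eyes.camera('wrist');save('w9.png',im);np.save('w9i.npy',i,allow_pickle=True)
print(s['position'],s['ee_rot'].round(3).tolist())
for t in('cradle',):
    for x in eyes.spot_point('wrist',t)[:1]: print(t,x['score'],x['location'],onz(i,x['location'],0))
    for x in eyes.trace('wrist',t)[:1]: 
        r=cv2.minAreaRect(cv2.findNonZero(x['region'].astype(np.uint8)));print(r,[onz(i,p,45)[:2].round(1).tolist() for p in cv2.boxPoints(r)])
for x in eyes.trace('wrist','dowel_mid')[:1]: print(x['score'],x['rect'],onz(i,x['rect'][:2],64))
E
```

```text
time: 20.48
position: [498.1, 130.7, 194.2]
ee_rot: [[0.179, 0.984, -0.001], [0.984, -0.179, 0.001], [0.0, -0.001, -1.0]]
ft_force: [0.4, 0.1, 0.1]
grip_width: 64.2
grip_force: 0.0
time: 20.98
position: [507.5, 178.2, 238.8]
ee_rot: [[0.183, 0.983, -0.001], [0.983, -0.183, -0.001], [-0.001, -0.001, -1.0]]
ft_force: [-0.2, -0.2, 0.7]
grip_width: 64.1
grip_force: 0.0
[507.53158449 178.24639347 238.77459377] [[0.183, 0.983, -0.001], [0.983, -0.183, -0.001], [-0.001, -0.001, -1.0]]
cradle 0.74 [283.7, 305.6] [ 4.76186709e+02 -5.45209340e+00  5.68434189e-14]
((282.0, 300.0), (26.0, 114.0), 0.0) [[446.9, -51.8], [479.7, 113.9], [510.7, 108.2], [482.1, -58.3]]
0.83 [282.0, 298.0, 32.3, 113.4] [483.55745908  48.05287163  64.        ]
```

View pics/w9.png

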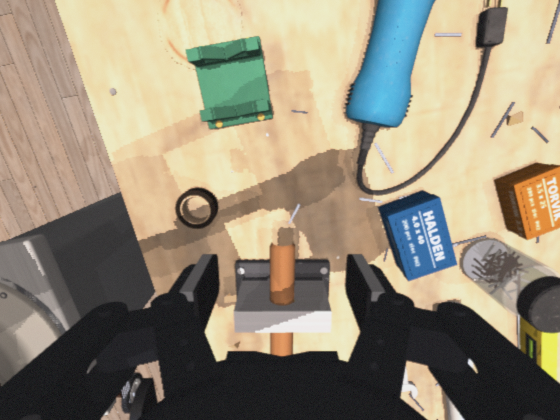

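The gauge, with the dowel end at (283,245)–(283,303), and the cradle at (231,84) both show clearly. The dowel looks straight and in place. I'll fit the cradle pose from its green outline and descend over the dowel's left end.

```bash
python3 -m pendant '[{"delta_rot":[0,0,0],"xyz":[-0.3,0,0.1],"grip":-0.5},{"delta_rot":[0,0,0],"xyz":[-0.55,0,0.3],"grip":-0.5},{"delta_rot":[0,0,0],"xyz":[-0.55,0,0.6],"grip":-0.5},{"delta_rot":[0,0,0],"xyz":[-0.55,0,0.9],"grip":-0.5},{"delta_rot":[0,0,0],"xyz":[-0.55,0,0.9],"grip":-0.5},{"delta_rot":[0,0,0],"xyz":[-0.55,0,0.9],"grip":-0.5}]'
python3 - <<'E'
from h import *
from scipy.optimize import minimize
i=np.load('w9i.npy',allow_pickle=True).item();im=cv2.imread('pics/w9.png').astype(int)
b,g,r=im[...,0],im[...,1],im[...,2];m=((g>1.25*r)&(g>b*1.05)&(g>30)).astype(np.uint8);m[150:]=0;m[:,:150]=0;m[:,300:]=0
m=cv2.morphologyEx(m,cv2.MORPH_CLOSE,np.ones((5,5)))
def sil(q):
    S=8;o=np.zeros((160*S,300*S),np.uint8);c,s=np.cos(q[2]),np.sin(q[2])
    for y0,y1,h in((-45,45,8),(-36,-24,45),(24,36,45)):
        P=[proj(i,[q[0]+c*x-s*y,q[1]+s*x+c*y,z]) for x in(-37.5,37.5) for y in(y0,y1) for z in(0,h)]
        cv2.fillConvexPoly(o,cv2.convexHull((np.array(P)*S).astype(np.int32)),255)
    return cv2.resize(o,(300,160),interpolation=cv2.INTER_AREA)/255.
f=lambda q:np.abs(sil([q[0],q[1],q[2]/100])-m[:160,:300]).sum()
best=min((minimize(f,[476,294,y],method='Nelder-Mead',options=dict(initial_simplex=[[476,294,y],[484,294,y],[476,302,y],[476,294,y+10]])) for y in(-15,-5,5)),key=lambda r:r.fun)
print(best.x,best.fun,m.sum())
s=sense();d=s['position'][:2]-[482,35.3];print(s['time'],s['position'],d@[.182,.983],d@[.983,-.182])
height('dowel_mid',30,range(150,330,6))
E
```

```text
time: 21.92
position: [493.4, 97.9, 106.2]
ee_rot: [[0.183, 0.983, 0.001], [0.983, -0.183, -0.0], [0.0, 0.001, -1.0]]
ft_force: [-0.2, 0.3, 0.4]
grip_width: 63.6
grip_force: 0.0
[473.73571888 300.40895845  -2.92647598] 344.90588235294115 5539
21.925 [493.37624077  97.87565943 106.19836269] 63.58234903498294 -0.2059253411607551
[  0.24570998 -41.62742   ] [ 0.00640116 -1.10466115] [[16.4, -1.1, -48.0], [2.5, -0.8, -39.4], [-20.6, -1.5, -52.0], [-34.5, -1.1, -42.7], [-53.5, -1.5, -42.2]]
```

The dowel lies level (axis ~63 mm high) and the cradle is at about (474,300), yaw -1.7°. Next: grasp on the left side and draw it out.

```bash
python3 -m pendant '[{"delta_rot":[0,0,0],"xyz":[0,-0.007,0.2],"grip":-0.5},{"delta_rot":[0,0,0],"xyz":[0,-0.007,0.41],"grip":-0.5},{"delta_rot":[0,0,0],"xyz":[0,-0.007,0.41],"grip":-0.5},{"delta_rot":[0,0,0],"xyz":[0,-0.007,0.41],"grip":1},{"delta_rot":[0,0,0],"xyz":[0,-0.007,0.41],"grip":1},{"delta_rot":[0,0,0],"xyz":[0,-0.007,0.41],"grip":1},{"delta_rot":[0,0,0],"xyz":[0,-0.007,0.41],"grip":1},{"delta_rot":[0,0,0],"xyz":[0,-0.007,0.41],"grip":1}]'
```

```text
time: 23.02
position: [492.4, 98.4, 43.8]
ee_rot: [[0.182, 0.983, 0.002], [0.983, -0.182, 0.0], [0.001, 0.002, -1.0]]
ft_force: [3.1, 3.2, 5.0]
grip_width: 28.1
grip_force: 59.1
```

```bash
python3 -m pendant '[{"delta_rot":[0,0,0],"xyz":[0.1,0,0],"grip":1},{"delta_rot":[0,0,0],"xyz":[0.2,0,0],"grip":1},{"delta_rot":[0,0,0],"xyz":[0.3,0,0],"grip":1},{"delta_rot":[0,0,0],"xyz":[0.3,0,0],"grip":1}]'
```

```text
time: 23.52
position: [500.1, 143.9, 43.0]
ee_rot: [[0.181, 0.984, 0.0], [0.984, -0.181, 0.001], [0.001, 0.0, -1.0]]
ft_force: [3.7, 2.7, 2.1]
grip_width: 28.1
grip_force: 59.0
```

```bash
python3 -m pendant '[{"delta_rot":[0,0,0],"xyz":[0.12,0,0],"grip":1},{"delta_rot":[0,0,0],"xyz":[0.25,0,0],"grip":1},{"delta_rot":[0,0,0],"xyz":[0.38,0,0],"grip":1},{"delta_rot":[0,0,0],"xyz":[0.5,0,0],"grip":1},{"delta_rot":[0,0,0],"xyz":[0.5,0,0],"grip":1},{"delta_rot":[0,0,0],"xyz":[0.5,0,-0.25],"grip":1},{"delta_rot":[0,0,0],"xyz":[0.5,0,-0.5],"grip":1},{"delta_rot":[0,0,0],"xyz":[0.5,0,-0.5],"grip":1}]'
python3 - <<'E'
from h import *
s=sense();print(s['position'],s['ee_rot'].round(3).tolist())
i=eyes.camera_info('wrist');eyes.camera('wrist')
for x in eyes.spot_point('wrist','cradle')[:2]: print(x['score'],onz(i,x['location'],0))
for x in eyes.trace('wrist','dowel_mid')[:1]:
    m=x['region'];R=s['ee_rot']
    for v in range(0,420,12):
        c=np.nonzero(m[v])[0]
        if len(c)>5: print(v,c.min(),c.max(),(R.T@(onz(i,((c.min()+c.max())/2,v),s['position'][2]+18)-s['position'])).round(1)[:2],end=';')
E
```

```text
time: 24.52
position: [514.7, 216.3, 120.8]
ee_rot: [[0.183, 0.983, 0.004], [0.983, -0.183, 0.001], [0.002, 0.004, -1.0]]
ft_force: [-0.1, -0.6, -1.6]
grip_width: 28.5
grip_force: 59.5
[514.73779599 216.29451546 120.77964288] [[0.183, 0.983, 0.004], [0.983, -0.183, 0.001], [0.002, 0.004, -1.0]]
0.83 [474.43596906 301.32867694   0.        ]
252 249 314 [15.7 -0.1];264 250 313 [ 9.7 -0.1];276 251 312 [ 3.5 -0.1];288 251 312 [-2.9 -0.1];300 252 312 [-9.4  0.1];312 251 311 [-16.1  -0.3];324 251 311 [-22.9  -0.3];336 251 310 [-30.   -0.6];348 252 310 [-37.2  -0.3];
```

```bash
python3 -m pendant '[{"delta_rot":[0,0,-0.1],"xyz":[0.3,-0.14,0],"grip":1},{"delta_rot":[0,0,-0.2],"xyz":[0.6,-0.28,0],"grip":1},{"delta_rot":[0,0,-0.29],"xyz":[0.908,-0.43,0],"grip":1},{"delta_rot":[0,0,-0.29],"xyz":[0.908,-0.43,0.2],"grip":1},{"delta_rot":[0,0,-0.29],"xyz":[0.908,-0.43,0.35],"grip":1},{"delta_rot":[0,0,-0.29],"xyz":[0.908,-0.43,0.35],"grip":1},{"delta_rot":[0,0,-0.29],"xyz":[0.908,-0.43,0.35],"grip":1}]'
python3 - <<'E'
from h import *
s=sense();print(shift([476.2,362,27.5],s),s['position'])
E
```

```text
time: 25.55
position: [475.2, 361.7, 65.9]
ee_rot: [[0.032, 0.999, -0.0], [0.999, -0.032, -0.0], [-0.0, -0.0, -1.0]]
ft_force: [-0.5, -0.1, -1.4]
grip_width: 28.6
grip_force: 59.5
[0.002 0.007 0.256] [475.20978338 361.73600934  65.89528489]
```

```bash
python3 -m pendant '[{"delta_rot":[0,0,0],"xyz":[0,0,0.1],"grip":1},{"delta_rot":[0,0,0],"xyz":[0,0,0.18],"grip":1},{"delta_rot":[0,0,0],"xyz":[0,0,0.22],"grip":1},{"delta_rot":[0,0,0],"xyz":[0,0,0.25],"grip":1},{"delta_rot":[0,0,0],"xyz":[0,0,0.25],"grip":1},{"delta_rot":[0,0,0],"xyz":[0,0,0.25],"grip":1}]'
```

```text
time: 26.3
position: [475.0, 361.8, 28.3]
ee_rot: [[0.032, 0.999, 0.0], [0.999, -0.032, -0.0], [-0.0, 0.0, -1.0]]
ft_force: [-2.7, -1.2, 3.6]
grip_width: 28.0
grip_force: 60.0
```

Light contact with the cradle, so I'll release, rise, and check from above.

```bash
python3 -m pendant '[{"delta_rot":[0,0,0],"xyz":[0,0,0],"grip":-0.5},{"delta_rot":[0,0,0],"xyz":[0,0,0],"grip":-0.5},{"delta_rot":[0,0,0],"xyz":[0,0,0],"grip":-0.5},{"delta_rot":[0,0,0],"xyz":[0,0,-0.2],"grip":-0.5},{"delta_rot":[0,0,0],"xyz":[0,0,-0.5],"grip":-0.5},{"delta_rot":[0,0,0],"xyz":[-0.3,0,-0.9],"grip":-0.5},{"delta_rot":[0,0,0],"xyz":[-0.6,0,-1],"grip":-0.5},{"delta_rot":[0,0,0],"xyz":[-0.9,0,-1],"grip":-0.5},{"delta_rot":[0,0,0],"xyz":[-0.9,0,-1],"grip":-0.5}]'
python3 - <<'E'
from h import *
i=eyes.camera_info('wrist');im=eyes.camera('wrist');save('w10.png',im)
def line(cam,i,t,z,ax):
    for x in eyes.trace(cam,t)[:1]:
        c=cv2.boxPoints(cv2.minAreaRect(cv2.findNonZero(x['region'].astype(np.uint8))));W=np.array([onz(i,p,z)[:2] for p in c]);print(cam,t,round(x['score'],2),W.round(0).tolist(),W.mean(0).round(1))
line('wrist',i,'dowel_mid',45,1)
for x in eyes.spot_point('wrist','cradle')[:1]: print(onz(i,x['location'],0))
i=eyes.camera_info('top');save('top1.png',eyes.camera('top'))
for t,z in(('dowel_mid',45),('dowel_thick',50),('dowel_thin',41)):line('top',i,t,z,0)
print(sense()['time'])
E
```

```text
time: 27.42
position: [470.9, 224.7, 178.7]
ee_rot: [[0.034, 0.999, 0.001], [0.999, -0.034, -0.0], [-0.0, 0.001, -1.0]]
ft_force: [-0.3, 0.1, 0.1]
grip_width: 64.2
grip_force: 0.0
wrist dowel_mid 0.88 [[459.0, 389.0], [489.0, 388.0], [486.0, 220.0], [450.0, 222.0]] [471.  304.7]
top dowel_thick 0.68 [[390.0, -286.0], [549.0, -302.0], [546.0, -340.0], [387.0, -324.0]] [ 468.1 -313. ]
top dowel_thin 0.67 [[384.0, -372.0], [541.0, -388.0], [539.0, -413.0], [382.0, -396.0]] [ 461.7 -392.4]
27.775
```

```bash
python3 - <<'E'
from h import *
height('dowel_mid',30,range(20,300,10));s=sense();print(s['position'][2])
from rig import hand_in
E
```

```text
[-1.73977898e-02 -1.25126561e+02] [-0.009258   -0.16607142] [[150.2, -1.7, -125.5], [122.4, -1.0, -131.1], [91.5, -1.0, -137.3], [57.6, -1.0, -127.3], [22.2, -0.5, -125.3]]
177.77926109283956
```

The dowel lies level in the cradle and along its V, so I'll hand in.

```bash
python3 -c "
from rig import hand_in
print(hand_in())"
```

```text
the job is handed in; nothing more can be done
None
```

The job is handed in at about 28 s: the thick dowel stopped at the plate and is back in the rack, and the middle one went halfway through, was drawn out to the left and lies level in the green cradle.

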